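Refit the length stop on the portion cutter

TASK

The portion cutter's length stop has been washed and lies on the bench: slide its carriage onto the dovetail rail from the free end, run it along until its front is fully home against the stop bar, then push the arm of its side clamp knob over until it is hand-tight and holds the carriage fast. Work by feel: do not jam the carriage on the rail's end, ram the stop bar or overtighten the clamp, and leave the knife, sharpening steel and meat hook where they are.

Things in the scene. Friction and masses are not known exactly. Their poses are not given: they have to be found in the camera images.
- carriage: Length-stop carriage, 0.4 to 0.65 kg, aluminium block 64 long (x) x 88 wide (y), z 13 to 29 mm, jaws hanging below to z 0 with a dovetail groove along x between them; upright steel stop plate 50 wide, 10 thick (x 12 to 22 mm), z 29 to 90, low gusset behind it to z 41. Origin: centre of underside (jaw feet). +x: its front, the way it slides; +y: knob side; z up. Stands on the bench
- knob (a joint): Angle of the black clamp knob at the carriage's +y side, rad, about its +y axis, -0.2 to 1.6; grows, tightening, as the arm swings forward (to +x) over the top. The arm leans forward from upright by this angle - 0.2. Drag 0.12 N m, stays where left. Bites at 0.4 to 0.9 (unseen wear), then 0.2 N m more per 0.1 rad. Hand-tight: 0.3 to 0.4 N m in all, 6 to 8 N at the ball; over 0.48 is too much
- knob_ball (a point): Centre of the 20 mm ball at the end of the knob's arm (9 mm rod), 50 mm from the knob's axis. Pushed from behind along its arc (towards the carriage's +x, then down) it tightens; about 2.5 N while loose. Held low, a finger may push the rod instead, at a shorter lever
- knob_axis (a point): Point on the knob's axis in the plane in which arm and ball swing; at (0, 68, 14) mm in the carriage's frame, 24 mm outside the block's side. Hub 24 mm and stem 16 mm across between block and arm
- carriage_front (a point): Middle of the lower front edge of the carriage's block, at (32, 0, 13) mm in its frame; lies on stop_face when fully home. The block's underside here rides on the rail's top
- plate_top (a point): Middle of the stop plate's top edge, at (17, 0, 90) mm in the carriage's frame: grip the 10 mm plate below it, fingers before and behind
- cutter: Portion cutter, bolted-down machine: stainless base 290 x 150 mm, white cutting deck 90 wide, top at z 82, parked blade with arm at z 126 mm 58 mm beyond the stop face, and a dovetail rail. Origin on the bench below the stop face; +x along the rail, from its free end to the stop bar; z up
- rail: Aluminium dovetail bar along the cutter's x, 158 mm of full section ending at the stop face; top 44 wide (edges broken to 40), foot 28 wide, 14 high, 60 degree flanks, on a narrower beam. Origin below the stop face at the dovetail's foot, 52 mm above the bench. The loose carriage slides on it with 1.6 to 5 mm side play and 1 mm or more of lift
- rail_tip: Tapered free end of the dovetail, the last 12 mm: narrows about 1.6 mm a side and drops 1.5 mm at the top. Same origin as the rail
- rail_end (a point): Free end of the rail on its centre line, level with the rail's top, 66 mm above the bench; at (-170, 0, 66) mm in the cutter's frame
- stop_face (a point): Middle of the stop bar's face at the level of the rail's top; at (0, 0, 66) mm in the cutter's frame, axes as the cutter's
- stop_bar: Steel bar 80 wide, 14 thick, 17 mm tall across the rail at its machine end; the front of the carriage's block butts on it. Origin: at stop_face
- shoe: Steel clamp shoe 50 mm long inside the carriage's +y jaw; the knob drives it towards -y onto the rail's flank, 5 mm per rad. It holds fast when it presses with over 12 N; over 75 N bruises the rail. Origin as the carriage's
- boning_knife: Bystander: boning knife lying flat, black handle 115 mm, blade 150 mm; origin at the bolster. Leave alone
- steel_rod: Bystander: sharpening steel, black handle 115 mm, rod 240 mm; origin at the guard. Leave alone
- meat_hook: Bystander: S-shaped steel meat hook 140 mm long, lying flat; origin at its middle. Leave alone
There are look-alikes about, which are no part of the job. What is meant by the carriage is not blue or orange, and is the smaller of those in its own colour.

How it is judged:
By the outcome, as a careful person would: the job done as asked, in the order asked, and still so for the second after the job is handed in, with the robot touching nothing.
It also fails if it takes over 72 s, if anything falls off the work surface, if the arm or the gripper's body presses on something with over 40 N, if the wrist force passes 120 N, or if a joint passes its speed limit or range.

ROBOT

A 7-joint arm with a two-finger parallel gripper is mounted at the origin on the work surface. World frame = base frame: x ahead of the robot, y to its left, z up, the work surface at z = 0. Lengths are in m, angles in rad, forces in N, time in s.
With the tool pointing down it reaches from about 0.4 to 0.9 m from the base axis. Payload 5.5 kg.
Tool frame: the origin (TCP) lies midway between the tips of the shut fingers; the grasp point (between the pads) lies 19 mm behind it; z points along the fingers, y is the line along which they close (so a half turn about z gives the same grasp; the last joint's range is limited). The gripper opens to 85 mm and grips with 20 to 120 N. Pads are 22 mm wide; open, the fingers measure 114 mm over their backs; the gripper's body (76 mm by 85 mm) begins 54 mm behind the grasp point. The pads swing forward as they close: fully open they stand 13 mm farther back than shut.
Start: joints at [1.372, 0.501, -0.427, 1.55, 0.221, 1.138, -0.21], TCP at [0.29, -0.582, 0.195] pointing down, gripper open.
Joint ranges: [-2.88, 2.88], [-0.31, 2.03], [-1.54, 1.56], [0.2, 2.42], [-1.41, 4.55], [0.19, 2.02], [-2.57, 2.57]. Speed limits (rad/s): [2.57, 2.57, 3.14, 3.14, 3.14, 3.14, 3.14].

INTERFACE

Orientations are given as a unit quaternion [x, y, z, w].
In Python, from plant import observe, camera, camera_model, close_job gives the robot as it stands. The module is installed in compiled form; this text tells all that it offers.
- The arm moves only by the tool play_rows, never from a script. Its argument "rows" is a list that holds one entry, the list of rows, each a list of 7 numbers: the gripper's target within -1 to 1 (fully open at 1, half-way at 0, shut at -1), then the shift along the tool's x, y, z in cm, then the turn, a rotation vector about the tool's x, y, z in degrees. In form: [[[jaw, dx, dy, dz, ax, ay, az], ...]]. A call has 1 to 20 rows; each row shifts and turns the commanded pose from where the row before left it, along the tool's axes as they then stand; what a row does not reach is not made up. A row lasts 1/12 s, in which the tool goes at most 41.7 mm and 7.16 degrees, less where a joint would pass 70% of its speed; a pose out of reach is approached as far as the arm can. A call is refused whole if a number of a shift passes 4.17 or a number of a turn 7.16, either way. A call with a gripper value outside its range is refused whole. The fingers move at their own pace and stop on an object; "force" is the grip in N (left out, the last holds). Time passes only in rows, so rows that do not move let the fingers close. It gives the time, the measured TCP pose, the force, the opening and the grip force at its end, in the units of the state.
- observe(): the state, without advancing time (a new reading comes with each control period).
- camera(name): name is "scene" or "side" or "wrist"; returns the picture (480x640x3 uint8, red, green, blue); there is no depth.
- camera_model(name): a dict with "fx", "fy", "cx", "cy" (pixels), "cam_to_world" (4x4, takes a point from camera to world coordinates); the wrist camera has in their place "mount" (4x4, takes a point from camera to tool coordinates, whose origin is the TCP and whose axes are the flange's). Camera axes: x right, y up, looking along -z (the intrinsics and any distortion apply to the point x, -y, -z); pixel columns grow to the right and rows downward; lengths in m; the calibration is good to about 2 mm. A picture is of the moment at which its call begins: read the wrist's pose just before it. camera_model takes no time and is no camera call.
- close_job(): hands the job in; it is judged then, once.
The state is a dict: "t": time; "qpos": joint angles; "qvel": joint speeds; "joint_torque": joint torques, N m; "tcp_pos": TCP position; "eef_rot": TCP orientation; "force": force on the tool from outside, world axes, zero at the start; "ft_torque": the same for the moment, N m; "width": finger opening in m; "grip_force": force on a finger pad.
Only numpy, scipy, OpenCV 4.12 (cv2) and the standard library are available. Lean on these libraries where they do the work, as an engineer would, in place of code of your own. Each camera call takes 0.05 s, during which the arm holds its last target. There are 200 camera calls.

## Working session

There is one attempt and no reset: what is moved stays moved. The work goes in short steps, Python scripts to look and compute and a tool call to move; the robot and the scene stay as the last step left them, time stands still between calls to the robot, and variables do not carry over. Pictures are saved under pics/ and viewed, at most 10 in all, crops included, and the job is handed in when it is done.

Besides the shell and the picture viewer there is one more tool, called after "Emit:" by a JSON object that holds its "op" and its "data". play_rows: Moves the arm, as the interface text tells. Its arguments: {"type":"object","properties":{"rows":{"type":"array"},"force":{"type":"number"}},"required":["rows"]}

```bash
mkdir -p pics; cat > h.py <<'E'
import numpy as np, cv2
from plant import observe, camera, camera_model, close_job
from scipy.spatial.transform import Rotation as R
def snap(n,f):
    s=observe(); im=camera(n)[:,:,::-1].copy(); cv2.imwrite('pics/'+f,im); return im,s
def T(n,s=None):
    m=camera_model(n)
    if 'cam_to_world' in m: return m,np.array(m['cam_to_world'])
    W=np.eye(4); W[:3,:3]=R.from_quat(s['eef_rot']).as_matrix(); W[:3,3]=s['tcp_pos']
    return m,W@np.array(m['mount'])
def ray(n,u,v,s=None):
    m,M=T(n,s); d=np.array([(u-m['cx'])/m['fx'],-(v-m['cy'])/m['fy'],-1.]); d=M[:3,:3]@d
    return M[:3,3],d
def onz(n,u,v,z,s=None):
    o,d=ray(n,u,v,s); return o+d*(z-o[2])/d[2]
def proj(n,P,s=None):
    m,M=T(n,s); p=np.linalg.inv(M)@np.append(P,1); return np.array([m['cx']+m['fx']*p[0]/-p[2], m['cy']-m['fy']*p[1]/-p[2]])
def two(a,b):
    (o1,d1),(o2,d2)=a,b; A=np.stack([d1,-d2],1); t=np.linalg.lstsq(A,o2-o1,rcond=None)[0]
    return (o1+d1*t[0]+o2+d2*t[1])/2, np.linalg.norm(o1+d1*t[0]-o2-d2*t[1])
E
python3 - <<'E'
from h import *
np.set_printoptions(precision=4,suppress=True)
for n in ('scene','side'): snap(n,n+'0.png'); m,M=T(n); print({k:m[k] for k in m if k!='cam_to_world'}); print(M)
print(camera_model('wrist')); print(observe())
E
```

```text
{'fx': 549.7031402936643, 'fy': 549.7031402936643, 'cx': 326.8042117127041, 'cy': 240.34253163164166}
[[-0.848  -0.3861  0.3631  0.8354]
 [ 0.5299 -0.6336  0.5637  0.3344]
 [ 0.0124  0.6704  0.7419  0.8444]
 [ 0.      0.      0.      1.    ]]
{'fx': 538.6373089884111, 'fy': 538.6373089884111, 'cx': 317.412496340216, 'cy': 243.5271017578772}
[[-0.9009  0.2267 -0.37    0.0253]
 [-0.4337 -0.4441  0.784   0.7085]
 [ 0.0134  0.8668  0.4985  0.7141]
 [ 0.      0.      0.      1.    ]]
{'fx': 363.75621560673994, 'fy': 363.75621560673994, 'cx': 324.5225655467326, 'cy': 241.55882341033245, 'mount': array([[-0.0001,  0.9642,  0.2652,  0.0661],
       [ 1.    , -0.0001,  0.0005,  0.0004],
       [ 0.0005,  0.2652, -0.9642, -0.1797],
       [ 0.    ,  0.    ,  0.    ,  1.    ]])}
{'t': 0.1, 'qpos': array([ 1.3722,  0.5018, -0.4268,  1.5514,  0.2208,  1.1383, -0.2103]), 'qvel': array([ 0.0015, -0.0029,  0.001 , -0.0037, -0.0015, -0.0015, -0.0008]), 'joint_torque': array([ -0.0118, -57.0809,  -5.8386, -28.1747,   0.0106,   0.0056,
         0.    ]), 'tcp_pos': array([ 0.2893, -0.5813,  0.1941]), 'eef_rot': array([ 0.9735,  0.2289, -0.0002, -0.0009]), 'force': array([-0.091 , -0.6171, -0.1673]), 'ft_torque': array([ 0.0322, -0.0192,  0.006 ]), 'grip_force': 0.0, 'width': 0.0856769784828719}
```

View pics/scene0.png

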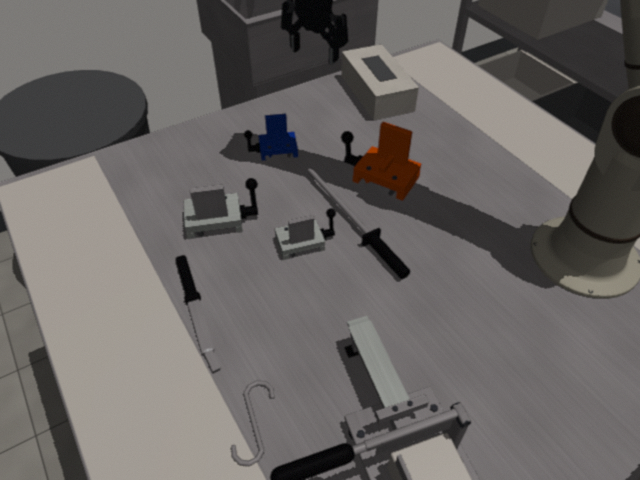

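View pics/side0.png

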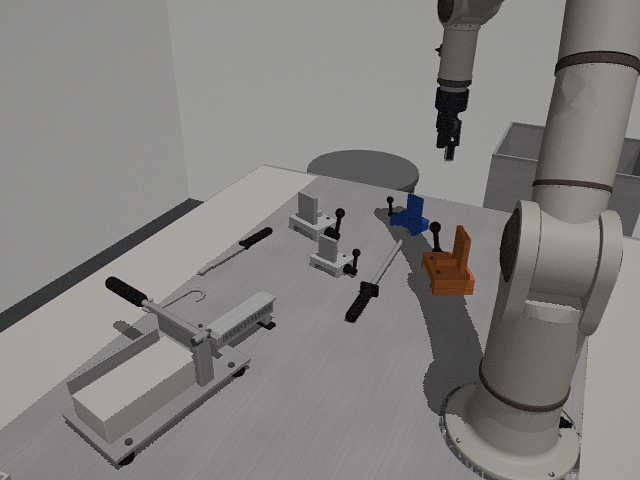

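Grey candidates are the larger one at scene (213,210) / side (312,218) and the smaller at scene (300,237) / side (330,255). The blue one at (278,137) and the orange at (388,165) are excluded. The smaller grey one fits; an enlarged crop should confirm it.

```bash
python3 - <<'E'
from h import *
a=cv2.imread('pics/scene0.png'); b=cv2.imread('pics/side0.png')
def c(im,x,y,w,h): return cv2.resize(im[y:y+h,x:x+w],(400,300),interpolation=cv2.INTER_CUBIC)
t=np.hstack([c(a,255,195,100,75),c(b,290,215,100,75)]); u=np.hstack([c(a,330,305,140,105),c(b,180,270,140,105)])
cv2.imwrite('pics/crop1.png',np.vstack([t,u]))
E
```

```text
(no output)
```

View pics/crop1.png

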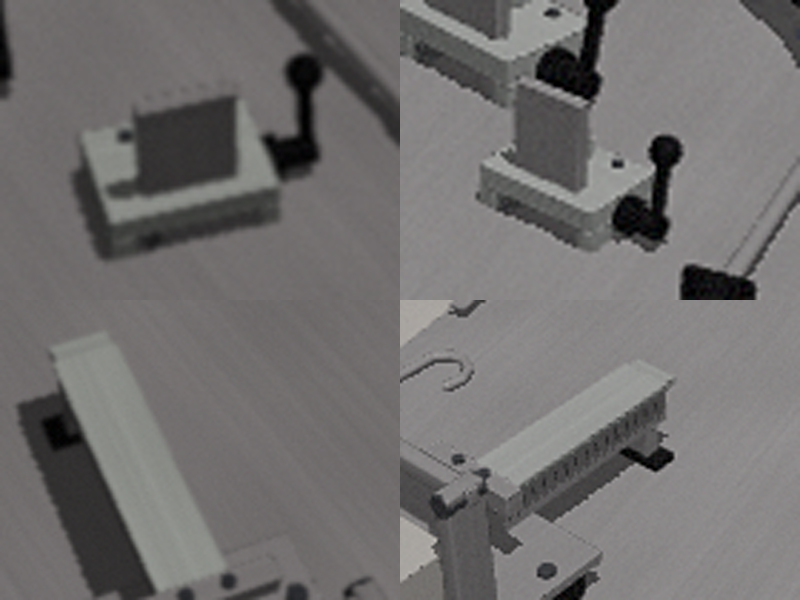

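```bash
python3 - <<'E'
from h import *
np.set_printoptions(precision=4,suppress=True)
p,e=two(ray('scene',301.8,218.8),ray('side',328.6,238.3)); print('plate top',p,e)
b,e=two(ray('scene',330.8,213),ray('side',356.2,253)); print('ball',b,e)
for n,l in (('scene',((288.75,220),(314.5,217))),('side',((319.2,235.8),(338,240.8)))):
    q=[onz(n,*x,.09) for x in l]; d=q[1]-q[0]; print(n,'plate',q,np.linalg.norm(d),np.degrees(np.arctan2(d[1],d[0])))
d=b-p; print('dir p->b',d,np.degrees(np.arctan2(d[1],d[0])))
L=[onz('scene',*x,z) for x,z in (((348.2,324.25),.0645),((367.8,317.25),.0645),((382.5,406.5),.066),((407.7,401),.066))]
print('rail',L); m1=(L[0]+L[1])/2; m2=(L[2]+L[3])/2
for x in (L[2]-L[0],L[3]-L[1],m2-m1): print(np.degrees(np.arctan2(x[1],x[0])))
S=[onz('side',*x,.0645) for x in ((264,291),(275.2,298))]; print('side end',S,sum(S)/2, m1)
E
```

```text
plate top [ 0.4772 -0.3117  0.0881] 0.0013748353145599348
ball [ 0.4075 -0.3169  0.0634] 0.0009628334313651679
scene plate [array([ 0.5005, -0.3211,  0.09  ]), array([ 0.4543, -0.3024,  0.09  ])] 0.049841332076831814 157.97578625933232
side plate [array([ 0.5008, -0.3083,  0.09  ]), array([ 0.4511, -0.3067,  0.09  ])] 0.0497555460729587 178.05952285474297
dir p->b [-0.0697 -0.0052 -0.0247] -175.69596712632546
rail [array([ 0.5237, -0.0782,  0.0645]), array([ 0.4875, -0.0725,  0.0645]), array([0.5612, 0.0716, 0.066 ]), array([0.5235, 0.0845, 0.066 ])]
75.96294172132302
77.09532172997963
76.54110229693322
side end [array([ 0.5207, -0.0828,  0.0645]), array([ 0.4874, -0.0715,  0.0645])] [ 0.504  -0.0771  0.0645] [ 0.5056 -0.0754  0.0645]
```

Emit:
{"op": "play_rows", "data": {"rows": [[[1,3.6,-1.96,0.3,0,0,0],[1,3.6,-1.96,0.3,0,0,0],[1,3.6,-1.96,0.3,0,0,0],[1,3.6,-1.96,0.3,0,0,0],[1,3.6,-1.96,0.3,0,0,0],[1,3.6,-1.96,0.3,0,0,0],[1,3.6,-1.96,0.3,0,0,0],[1,3.6,-1.96,0.3,0,0,0],[1,0,0,0,0,0,6.7],[1,0,0,0,0,0,6.7],[1,0,0,0,0,0,6.7],[1,0,0,0,0,0,6.7],[1,0,0,0,0,0,6.7],[1,0,0,0,0,0,6.5],[1,0,0,0,0,0,0],[1,0,0,0,0,0,0],[1,0,0,0,0,0,0]]]}}

```text
t: 1.52
tcp_pos: [0.4775, -0.313, 0.1709]
eef_rot: [0.993, -0.116, -0.0, -0.0]
force: [0.2, 0.6, 0.1]
width: 0.0854
grip_force: 0.0
```

```bash
python3 - <<'E'
from h import *
im,s=snap('wrist','w1.png'); print(s['tcp_pos'],s['eef_rot'],s['qpos'])
print(R.from_quat(s['eef_rot']).as_matrix().round(4))
E
```

```text
[ 0.47746885 -0.3130047   0.17089718] [ 9.93231814e-01 -1.16148661e-01 -2.04731702e-04 -1.00032909e-04] [ 0.85019811  0.38069394 -0.39729227  1.77884396  0.16988437  1.01617948
 -1.41505512]
[[ 9.730e-01 -2.307e-01 -4.000e-04]
 [-2.307e-01 -9.730e-01  2.000e-04]
 [-4.000e-04 -2.000e-04 -1.000e+00]]
```

View pics/w1.png

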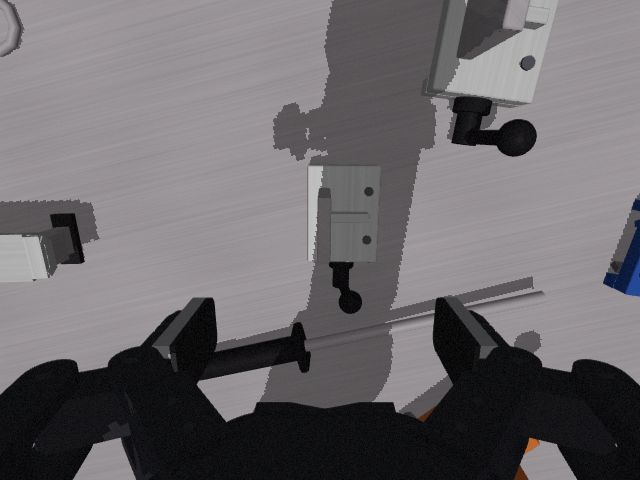

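```bash
python3 - <<'E'
from h import *
np.set_printoptions(precision=4,suppress=True)
im=cv2.imread('pics/w1.png'); s=observe()
print('tcp px',proj('wrist',s['tcp_pos'],s))
q=[onz('wrist',u,v,.029,s) for u,v in ((308,165),(380,167),(377,262),(307,262))]
print(np.array(q)); print('c',sum(q)/4)
a=lambda d:np.degrees(np.arctan2(d[1],d[0]))
print('yaw',a(q[0]-q[1]),a(q[3]-q[2]),'y-90',a(q[3]-q[0])-90,a(q[2]-q[1])-90)
print('ball',onz('wrist',349,302,.063,s))
# rail end seen
for p in ((0,238),(47,236),(43,280),(0,282)): print(p,onz('wrist',*p,.0655,s))
c=im[150:330,290:400]; d=im[190:300,0:110]
cv2.imwrite('pics/crop2.png',np.hstack([cv2.resize(c,None,fx=3.3,fy=3.3,interpolation=2),cv2.resize(d,(400,594),interpolation=2)]))
E
```

```text
tcp px [323.061  272.9737]
[[ 0.5262 -0.3107  0.029 ]
 [ 0.5101 -0.3711  0.029 ]
 [ 0.4254 -0.3517  0.029 ]
 [ 0.4405 -0.2883  0.029 ]]
c [ 0.4756 -0.3305  0.029 ]
yaw 75.05714375120955 76.61629402100093 y-90 75.32458104494154 77.09556049772024
ball [ 0.4078 -0.3189  0.063 ]
(0, 238) [ 0.5295 -0.0558  0.0655]
(47, 236) [ 0.5223 -0.0936  0.0655]
(43, 280) [ 0.4878 -0.074   0.0655]
(0, 282) [ 0.4945 -0.0381  0.0655]
```

View pics/crop2.png

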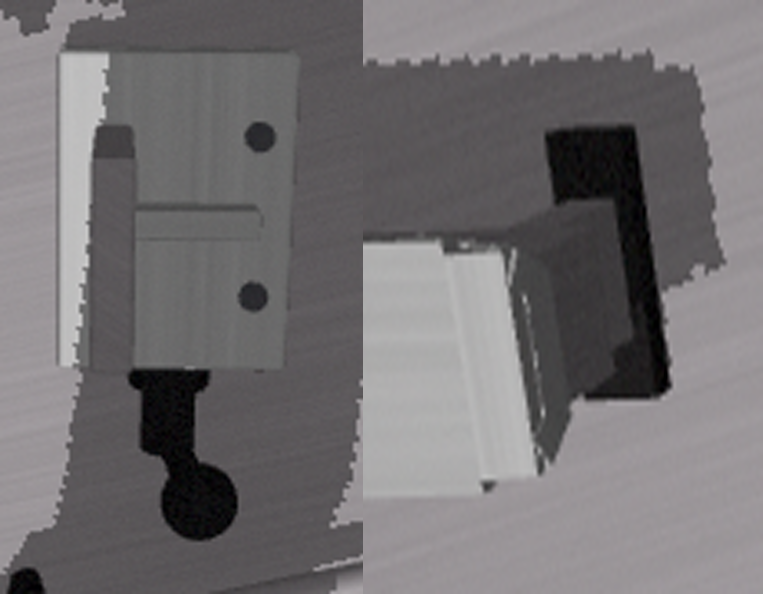

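Emit:
{"op": "play_rows", "data": {"rows": [[[1,0.2,0,2.0,0,0,0],[1,0,0,2.0,0,0,0],[1,0,0,2.0,0,0,0],[1,0,0,2.0,0,0,0],[1,0,0,2.0,0,0,0],[1,0,0,1.8,0,0,0],[1,0,0,0,0,0,0],[1,0,0,0,0,0,0],[-1,0,0,0,0,0,0],[-1,0,0,0,0,0,0],[-1,0,0,0,0,0,0],[-1,0,0,0,0,0,0],[-1,0,0,0,0,0,0],[-1,0,0,0,0,0,0],[-1,0,0,0,0,0,0],[-1,0,0,0,0,0,0],[-1,0,0,0,0,0,0],[-1,0,0,0,0,0,0]]], "force": 50}}

```text
t: 3.07
tcp_pos: [0.48, -0.313, 0.0533]
eef_rot: [0.993, -0.118, 0.0, -0.0]
force: [0.6, 3.6, 2.8]
width: 0.0049
grip_force: 49.6
```

Emit:
{"op": "play_rows", "data": {"rows": [[[-1,0,0,-0.5,0,0,0],[-1,0,0,-1.0,0,0,0],[-1,0,0,-1.5,0,0,0],[-1,0,0,-1.5,0,0,0],[-1,0,0,-1.5,0,0,0],[-1,0,0,0,0,0,0],[-1,0,0,0,0,0,0],[-1,0,0,0,0,0,0],[-1,0,0,0,0,0,0]]]}}

```text
t: 3.82
tcp_pos: [0.4787, -0.3137, 0.1122]
eef_rot: [0.993, -0.118, -0.001, -0.0]
force: [-0.4, -0.4, -0.3]
width: -0.0002
grip_force: 0.0
```

```bash
python3 - <<'E'
from h import *
s=observe(); print(s['force'],s['ft_torque'],s['width'],s['tcp_pos'])
a,s=snap('wrist','w2.png'); b,_=snap('side','s2.png')
cv2.imwrite('pics/m2.png',np.hstack([cv2.resize(a[100:400,150:450],(400,400)),cv2.resize(b[180:330,250:400],(400,400),interpolation=2)]))
E
```

```text
[-0.39347024 -0.38278072 -0.30169315] [0.00831818 0.00822592 0.00977061] -0.00016452781355024272 [ 0.47867277 -0.31365496  0.11220326]
```

View pics/m2.png

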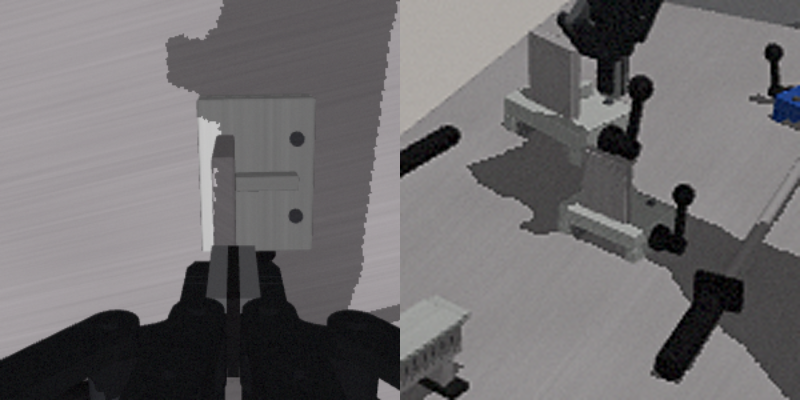

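```bash
python3 - <<'E'
from h import *
np.set_printoptions(precision=4,suppress=True)
s=observe()
q=[onz('wrist',u,v,.029,s) for u,v in ((300,173.5),(385,173.5),(384,287.5),(302,287.5))]
print(np.array(q),'c',sum(q)/4)
a=lambda d:np.degrees(np.arctan2(d[1],d[0]))
print('yaw',a(q[0]-q[1]),a(q[3]-q[2]),'y-90',a(q[3]-q[0])-90,a(q[2]-q[1])-90)
for z in (.09,): print(onz('wrist',317,218.5,z,s))
# side: plate top corners now
f=150/400
for p in (((583,150)),((634,157))): print(onz('side',250+(p[0]-400)*f,180+p[1]*f,.09))
cv2.imwrite('pics/z.png',cv2.imread('pics/side0.png'))
E
```

```text
[[ 0.5259 -0.3076  0.029 ]
 [ 0.5117 -0.3664  0.029 ]
 [ 0.4261 -0.349   0.029 ]
 [ 0.441  -0.2871  0.029 ]] c [ 0.4762 -0.3275  0.029 ]
yaw 76.4553982604242 76.4606153080071 y-90 76.44229404595376 78.48553962470822
[ 0.5035 -0.3158  0.09  ]
[ 0.5011 -0.3057  0.09  ]
[ 0.4553 -0.3148  0.09  ]
```

```bash
python3 - <<'E'
from h import *
s=observe(); print('side',proj('side',s['tcp_pos']),'scene',proj('scene',s['tcp_pos']), 'platetop side',proj('side',np.array([.480,-.311,.09])),'scene',proj('scene',np.array([.480,-.311,.09])))
a,_=snap('scene','c3.png'); b=cv2.imread('pics/s2.png')
cv2.imwrite('pics/m3.png',np.hstack([cv2.resize(a[150:270,240:360],(400,400),interpolation=2),cv2.resize(b[170:290,270:390],(400,400),interpolation=2)]))
E
```

```text
side [328.6900441  228.71226461] scene [300.30673879 210.03670839] platetop side [327.59885617 237.25718086] scene [300.68930262 219.25227873]
```

View pics/m3.png

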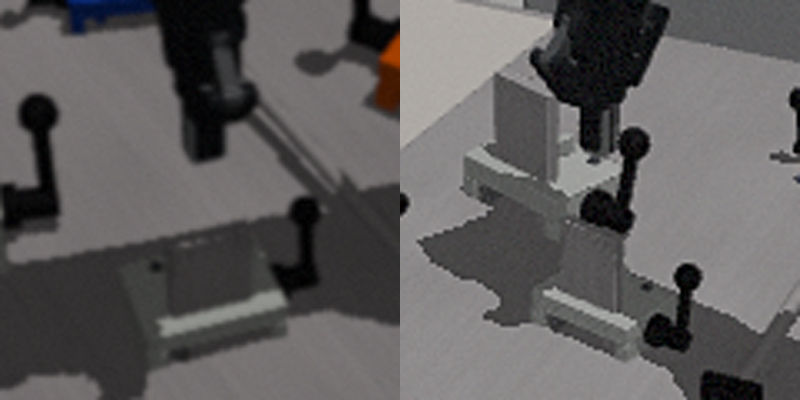

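```bash
python3 - <<'E'
from h import *
print(two(ray('scene',301,197),ray('side',329,215)))
q=[onz('scene',*p,.09) for p in ((240+165*.3,150+243*.3),(240+248*.3,150+235*.3))]; print('scene plate top',q)
print(two(ray('scene',240+207*.3,150+240*.3),ray('side',270+192*.3,170+225*.3)))
E
```

```text
(array([ 0.47813731, -0.31033891,  0.14916841]), np.float64(0.0015945152870213302))
scene plate top [array([ 0.50304404, -0.31367723,  0.09      ]), array([ 0.45929805, -0.29451048,  0.09      ])]
(array([ 0.47950331, -0.30640187,  0.08964222]), np.float64(0.004741841835445743))
```

The two outside views put the finger tips at z ≈ 0.147, while the reported TCP is at 0.112. The tips sit about 35 mm above the reported TCP, so the first grip only caught the plate's top edge. I'll re-grip 36 mm lower.

Emit:
{"op": "play_rows", "data": {"rows": [[[1,0,0,0,0,0,0],[1,0,0,0,0,0,0],[1,0,0,0,0,0,0],[1,0,0,0,0,0,0],[1,0,0,0,0,0,0],[1,0,0,0,0,0,0],[1,0.1,-0.2,2.0,0,0,0],[1,0,0,2.0,0,0,0],[1,0,0,2.0,0,0,0],[1,0,0,1.5,0,0,0],[1,0,0,1.0,0,0,0],[1,0,0,0.8,0,0,0],[1,0,0,0,0,0,0],[1,0,0,0,0,0,0],[1,0,0,0,0,0,0]]]}}

```text
t: 5.22
tcp_pos: [0.4818, -0.3124, 0.021]
eef_rot: [0.993, -0.118, 0.001, 0.0]
force: [-0.6, -0.2, 0.1]
width: 0.0856
grip_force: 0.0
```

Emit:
{"op": "play_rows", "data": {"rows": [[[-1,0,0,0,0,0,0],[-1,0,0,0,0,0,0],[-1,0,0,0,0,0,0],[-1,0,0,0,0,0,0],[-1,0,0,0,0,0,0],[-1,0,0,0,0,0,0],[-1,0,0,0,0,0,0],[-1,0,0,0,0,0,0],[-1,0,0,0,0,0,0],[-1,0,0,0,0,0,0]]], "force": 50}}

```text
t: 6.05
tcp_pos: [0.4811, -0.3111, 0.0199]
eef_rot: [0.993, -0.118, -0.0, -0.0]
force: [0.4, 3.7, -1.3]
width: 0.0094
grip_force: 52.8
```

Emit:
{"op": "play_rows", "data": {"rows": [[[-1,0,0,-0.3,0,0,0],[-1,0,0,-0.8,0,0,0],[-1,0,0,-1.5,0,0,0],[-1,0,0,-1.5,0,0,0],[-1,0,0,-1.2,0,0,0],[-1,0,0,-0.7,0,0,0],[-1,-0.4,-1,0,0,0,0],[-1,-0.4,-2,0,0,0,0],[-1,-0.4,-2.5,0,0,0,0],[-1,-0.4,-2.5,0,0,0,0],[-1,-0.4,-2.5,0,0,0,0],[-1,-0.4,-2.5,0,0,0,0],[-1,-0.4,-2,0,0,0,0],[-1,-0.4,-1.5,0,0,0,0],[-1,0,-0.5,0,0,0,0],[-1,0,0,0,0,0,0],[-1,0,0,0,0,0,0],[-1,0,0,0,0,0,0],[-1,0,0,0,0,0,0]]]}}

```text
t: 7.63
tcp_pos: [0.4894, -0.1408, 0.08]
eef_rot: [0.993, -0.119, -0.0, 0.0]
force: [0.0, 0.4, -6.7]
width: 0.0092
grip_force: 51.9
```

```bash
python3 - <<'E'
from h import *
s=observe(); print(s['force'],s['ft_torque'],s['width'],s['tcp_pos'],s['grip_force'])
a,s=snap('wrist','w4.png'); snap('scene','c4.png'); snap('side','s4.png')
cv2.imwrite('pics/w4z.png',cv2.resize(a[100:340,60:380],(800,600),interpolation=2))
E
```

```text
[ 0.04340404  0.44272308 -6.70370998] [ 0.07289303 -0.06597849  0.01026369] 0.009199540172963422 [ 0.48938411 -0.14075265  0.07995117] 51.90068006515503
```

View pics/w4z.png

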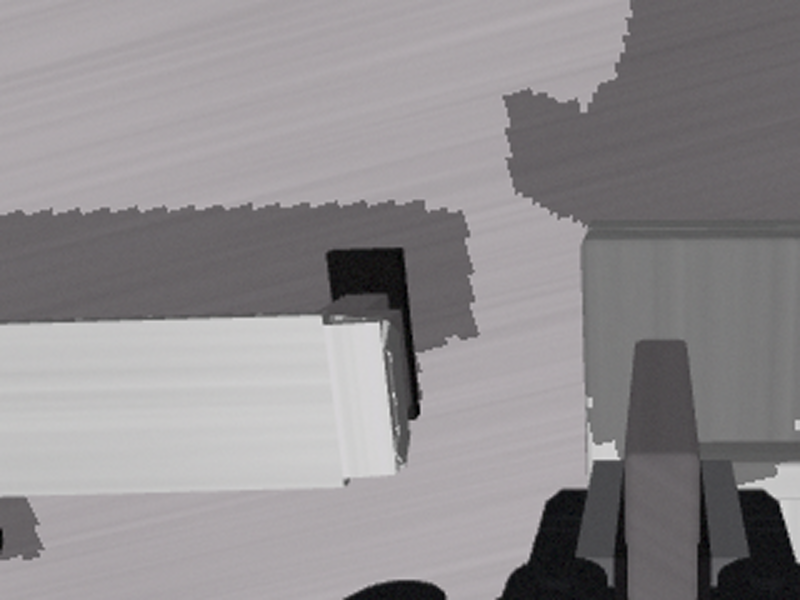

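```bash
cat >> h.py <<'E'
def tl(P,s): # world point -> tool axes (mm)
    return 1e3*R.from_quat(s['eef_rot']).as_matrix().T@(P-s['tcp_pos'])
E
python3 - <<'E'
from h import *
np.set_printoptions(precision=1,suppress=True)
s=observe(); f=lambda x,y,z: tl(onz('wrist',60+x/2.5,100+y/2.5,z,s),s)
print('R',R.from_quat(s['eef_rot']).as_matrix()[:,1])
z0=s['tcp_pos'][2]-.0199
print('block edge',f(590,238,z0+.029),f(795,238,z0+.029),'front lower',f(585,400,z0+.029),f(585,222,z0+.013), f(795,222,z0+.013))
print('plate',f(635,340,z0+.029),f(688,340,z0+.029),f(628,452,z0+.09),f(698,452,z0+.09))
print('rail up',f(0,322,.066),f(320,316,.066),'lo',f(0,495,.066),f(347,484,.066))
print('tip',f(387,322,.0645),f(397,475,.0645), 'step',f(325,320,.066),f(345,482,.066))
E
```

```text
R [-0.2 -1.   0. ]
block edge [ 42.2 -12.6  -9.1] [42.2 25.9 -9.1] front lower [ 10.2 -14.3  -9.1] [ 43.2 -14.8   6.9] [43.2 28.1  6.9]
plate [22.4 -4.3 -9.1] [22.4  5.9 -9.1] [ 23.3  -3.5 -70.1] [ 23.3   5.5 -70.1]
rail up [  20.5 -143.9   14. ] [ 21.8 -73.8  14. ] lo [ -20.5 -151.8   14. ] [-17.8 -71.5  14. ]
tip [ 20.1 -59.7  15.5] [-16.2 -60.3  15.5] step [ 20.9 -72.8  14. ] [-17.3 -71.9  14. ]
```

Emit:
{"op": "play_rows", "data": {"rows": [[[-1,0,0,0,0,0,-1.0],[-1,0.42,0,0.2,0,0,0],[-1,0,-1.0,0.2,0,0,0],[-1,0,-1.2,0.1,0,0,0],[-1,0,-1.0,0,0,0,0],[-1,0,-0.6,0,0,0,0],[-1,0,0,0,0,0,0],[-1,0,0,0,0,0,0],[-1,0,0,0,0,0,0],[-1,0,0,0,0,0,0]]]}}

```text
t: 8.62
tcp_pos: [0.5019, -0.1039, 0.0751]
eef_rot: [0.994, -0.11, -0.0, 0.0]
force: [-0.4, -1.1, -6.8]
width: 0.0093
grip_force: 51.8
```

```bash
python3 - <<'E'
from h import *
s=observe(); print(s['force'],s['ft_torque'],s['width'],s['tcp_pos'],s['grip_force'])
a,s=snap('wrist','w5.png'); b,_=snap('side','s5.png')
A=cv2.resize(a[130:330,120:400],(800,571),interpolation=2); B=cv2.resize(b[220:330,200:350],(341,250),interpolation=2)
A[321:571,0:341]=A[321:571,0:341]; cv2.imwrite('pics/w5z.png',A)
E
```

```text
[-0.38994234 -1.0817722  -6.81578004] [ 0.04664452 -0.05862765 -0.01250426] 0.009309380273119705 [ 0.50185687 -0.10385292  0.07511438] 51.82816743850708
```

View pics/w5z.png

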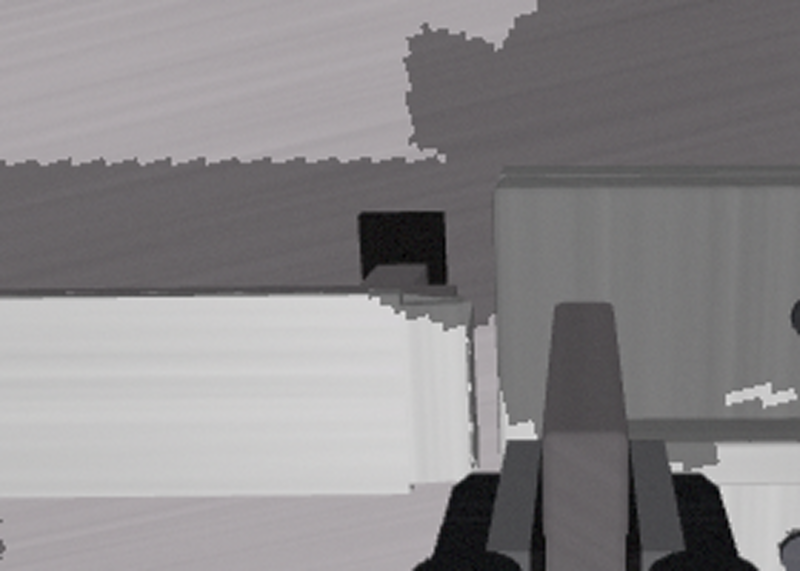

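```bash
python3 - <<'E'
from h import *
np.set_printoptions(precision=1,suppress=True)
s=observe(); k=2.857; f=lambda x,y,z: tl(onz('wrist',120+x/k,130+y/k,z,s),s)
z0=s['tcp_pos'][2]-.0199; print(z0)
print('block top',f(500,186,z0+.029),f(795,186,z0+.029),'low',f(497,170,z0+.013),f(795,170,z0+.013),f(497,170,z0))
print('plate',f(545,432,z0+.09),f(628,432,z0+.09))
print('rail flat up',f(0,297,.066),f(370,293,.066),'outer',f(0,290,.064),f(370,287,.064),'lo',f(0,497,.066),f(410,490,.066))
print('tip',f(468,300,.0645),f(472,478,.0645))
# straight-line fits of rail lower edge (bright->dark) and upper
im=cv2.imread('pics/w5.png').astype(int).sum(2)
for rows,sg,z in (((295,320),-1,.066),((225,245),1,.066)):
    P=[]
    for u in range(122,245,3):
        c=sg*np.diff(im[rows[0]:rows[1],u]); v=rows[0]+c.argmax()+.5+.0; P.append(tl(onz('wrist',u,v+.5,z,s),s)[:2])
    P=np.array(P); p=np.polyfit(P[:,1],P[:,0],1); r=P[:,0]-np.polyval(p,P[:,1]); g=abs(r)<.6; p=np.polyfit(P[g,1],P[g,0],1); print('slope deg',np.degrees(np.arctan(p[0])),'x at -45,-100',np.polyval(p,[-45,-100]),g.sum())
E
```

```text
0.055238146397960305
block top [ 42.2 -13.1  -9.1] [42.2 35.4 -9.1] low [ 42.8 -14.9   6.9] [42.8 38.5  6.9] [ 41.2 -16.   19.9]
plate [ 23.1  -3.7 -70.1] [ 23.1   5.7 -70.1]
rail flat up [  18.8 -108.7    9.1] [ 19.6 -39.3   9.1] outer [  19.7 -109.6   11.1] [ 20.2 -39.7  11.1] lo [ -22.  -114.8    9.1] [-20.5 -33.6   9.1]
tip [ 17.8 -21.2  10.6] [-18.6 -21.5  10.6]
slope deg 0.30633123739151236 x at -45,-100 [-21.7 -22. ] 41
slope deg 0.5194015771015205 x at -45,-100 [19.2 18.7] 41
```

Emit:
{"op": "play_rows", "data": {"rows": [[[-1,0.09,0,0.15,0,0,-0.4],[-1,0,0,0,0,0,0],[-1,0,-0.25,0,0,0,0],[-1,0,-0.25,0,0,0,0],[-1,0,-0.2,0,0,0,0],[-1,0,-0.2,0,0,0,0],[-1,0,-0.2,0,0,0,0],[-1,0,-0.2,0,0,0,0],[-1,0,0,0,0,0,0],[-1,0,0,0,0,0,0]]]}}

```text
t: 9.55
tcp_pos: [0.5057, -0.0903, 0.0736]
eef_rot: [0.994, -0.105, 0.0, 0.0]
force: [-0.1, -0.3, -6.1]
width: 0.0092
grip_force: 51.8
```

Emit:
{"op": "play_rows", "data": {"rows": [[[-1,0,-0.2,0,0,0,0],[-1,0,-0.2,0,0,0,0],[-1,0,-0.2,0,0,0,0],[-1,0,-0.2,0,0,0,0],[-1,0,0,0,0,0,0],[-1,0,0,0,0,0,0]]]}}

```text
t: 10.05
tcp_pos: [0.5074, -0.0824, 0.0736]
eef_rot: [0.994, -0.105, 0.0, -0.0]
force: [-0.1, 0.3, -7.5]
width: 0.0094
grip_force: 51.9
```

```bash
python3 - <<'E'
from h import *
s=observe(); print(s['force'],s['ft_torque'],s['tcp_pos'],R.from_quat(s['eef_rot']).as_matrix()[:,1])
E
```

```text
[-0.13445839  0.2671424  -7.4680879 ] [ 0.09424958 -0.04217611  0.03120176] [ 0.50738583 -0.08243874  0.07362407] [-2.09802267e-01 -9.77743835e-01 -4.88864020e-05]
```

Emit:
{"op": "play_rows", "data": {"rows": [[[-1,0,-0.3,0,0,0,0],[-1,0,-0.4,0,0,0,0],[-1,0,-0.4,0,0,0,0],[-1,0,-0.4,0,0,0,0],[-1,0,-0.4,0,0,0,0],[-1,0,-0.3,0,0,0,0],[-1,0,0,0,0,0,0],[-1,0,0,0,0,0,0]]]}}

```text
t: 10.72
tcp_pos: [0.512, -0.0609, 0.0736]
eef_rot: [0.994, -0.105, -0.0, 0.0]
force: [-0.4, 0.7, -6.8]
width: 0.0095
grip_force: 51.9
```

```bash
python3 - <<'E'
from h import *
s=observe(); print(s['force'],s['ft_torque'],s['tcp_pos'])
E
```

```text
[-0.40416514  0.66374638 -6.76347621] [ 0.05031837 -0.08089981 -0.0280741 ] [ 0.51198661 -0.06085999  0.07361329]
```

Emit:
{"op": "play_rows", "data": {"rows": [[[-1,0,-0.4,0,0,0,0],[-1,0,-0.6,0,0,0,0],[-1,0,-0.6,0,0,0,0],[-1,0,-0.6,0,0,0,0],[-1,0,-0.6,0,0,0,0],[-1,0,-0.6,0,0,0,0],[-1,0,-0.6,0,0,0,0],[-1,0,-0.6,0,0,0,0],[-1,0,-0.6,0,0,0,0],[-1,0,-0.4,0,0,0,0],[-1,0,0,0,0,0,0],[-1,0,0,0,0,0,0]]]}}

```text
t: 11.72
tcp_pos: [0.5237, -0.0062, 0.0736]
eef_rot: [0.994, -0.105, -0.0, 0.0]
force: [0.6, 0.5, -6.7]
width: 0.0093
grip_force: 51.9
```

```bash
python3 - <<'E'
from h import *
s=observe(); print(s['force'],s['ft_torque'],s['tcp_pos'])
E
```

```text
[ 0.55370145  0.48587934 -6.66097498] [ 0.042881   -0.02073725  0.01256122] [ 0.52374527 -0.00618405  0.0736037 ]
```

Emit:
{"op": "play_rows", "data": {"rows": [[[-1,0,-0.4,0,0,0,0],[-1,0,-0.6,0,0,0,0],[-1,0,-0.6,0,0,0,0],[-1,0,-0.6,0,0,0,0],[-1,0,-0.6,0,0,0,0],[-1,0,-0.6,0,0,0,0],[-1,0,-0.6,0,0,0,0],[-1,0,-0.6,0,0,0,0],[-1,0,-0.6,0,0,0,0],[-1,0,-0.4,0,0,0,0],[-1,0,0,0,0,0,0],[-1,0,0,0,0,0,0]]]}}

```text
t: 12.72
tcp_pos: [0.5355, 0.0486, 0.0736]
eef_rot: [0.994, -0.105, -0.0, 0.0]
force: [-0.1, -0.4, -7.3]
width: 0.0094
grip_force: 51.9
```

```bash
python3 - <<'E'
from h import *
s=observe(); print(s['force'],s['ft_torque'],s['tcp_pos'])
a,s=snap('wrist','w6.png'); b,_=snap('scene','c6.png')
A=cv2.resize(a[130:330,120:400],(800,571),interpolation=2);cv2.imwrite('pics/w6z.png',np.hstack([cv2.resize(A,(420,300)),cv2.resize(b[330:450,310:462],(380,300),interpolation=2)]))
E
```

```text
[-0.05800382 -0.44083543 -7.2599456 ] [ 0.03065636 -0.06750254  0.01624172] [0.53545344 0.04855835 0.07356147]
```

View pics/w6z.png

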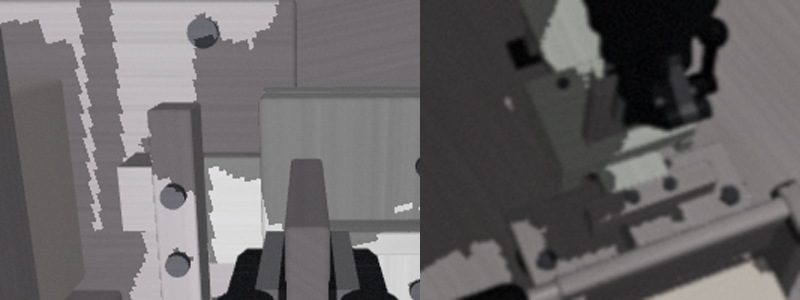

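Emit:
{"op": "play_rows", "data": {"rows": [[[-1,0,-0.3,0,0,0,0],[-1,0,-0.3,0,0,0,0],[-1,0,-0.3,0,0,0,0],[-1,0,-0.3,0,0,0,0],[-1,0,-0.2,0,0,0,0],[-1,0,-0.1,0,0,0,0],[-1,0,0,0,0,0,0],[-1,0,0,0,0,0,0]]]}}

```text
t: 13.48
tcp_pos: [0.5387, 0.063, 0.0736]
eef_rot: [0.994, -0.106, 0.0, 0.0]
force: [0.4, -0.8, -6.9]
width: 0.0094
grip_force: 51.8
```

Emit:
{"op": "play_rows", "data": {"rows": [[[-1,0,-0.05,0,0,0,0],[-1,0,-0.05,0,0,0,0],[-1,0,-0.05,0,0,0,0],[-1,0,-0.05,0,0,0,0],[-1,0,0,0,0,0,0]]]}}

```text
t: 13.9
tcp_pos: [0.5391, 0.0651, 0.0736]
eef_rot: [0.994, -0.106, 0.0, -0.0]
force: [-0.5, 0.0, -7.5]
width: 0.0094
grip_force: 51.8
```

Emit:
{"op": "play_rows", "data": {"rows": [[[-1,0,-0.05,0,0,0,0],[-1,0,-0.05,0,0,0,0],[-1,0,0,0,0,0,0]]]}}

```text
t: 14.15
tcp_pos: [0.5393, 0.0661, 0.0736]
eef_rot: [0.994, -0.106, 0.0, -0.0]
force: [0.1, 0.0, -6.4]
width: 0.0093
grip_force: 51.8
```

Emit:
{"op": "play_rows", "data": {"rows": [[[-1,0,-0.05,0,0,0,0],[-1,0,-0.05,0,0,0,0],[-1,0,0,0,0,0,0]]]}}

```text
t: 14.4
tcp_pos: [0.5396, 0.0671, 0.0736]
eef_rot: [0.994, -0.106, 0.0, -0.0]
force: [0.4, -0.0, -6.2]
width: 0.0093
grip_force: 51.8
```

Emit:
{"op": "play_rows", "data": {"rows": [[[-1,0,-0.05,0,0,0,0],[-1,0,-0.05,0,0,0,0],[-1,0,0,0,0,0,0]]]}}

```text
t: 14.65
tcp_pos: [0.5397, 0.0681, 0.0736]
eef_rot: [0.994, -0.106, 0.0, -0.0]
force: [-0.9, 0.5, -6.1]
width: 0.0096
grip_force: 51.8
```

Emit:
{"op": "play_rows", "data": {"rows": [[[-1,0,-0.05,0,0,0,0],[-1,0,0,0,0,0,0]]]}}

```text
t: 14.82
tcp_pos: [0.5398, 0.0685, 0.0736]
eef_rot: [0.994, -0.106, 0.0, -0.0]
force: [-0.1, -0.3, -6.9]
width: 0.0094
grip_force: 51.8
```

Emit:
{"op": "play_rows", "data": {"rows": [[[-1,0,-0.05,0,0,0,0],[-1,0,-0.05,0,0,0,0],[-1,0,0,0,0,0,0]]]}}

```text
t: 15.07
tcp_pos: [0.54, 0.0693, 0.0736]
eef_rot: [0.994, -0.106, -0.0, 0.0]
force: [-0.0, -1.0, -6.7]
width: 0.0097
grip_force: 51.8
```

Emit:
{"op": "play_rows", "data": {"rows": [[[-1,0,-0.05,0,0,0,0],[-1,0,0,0,0,0,0]]]}}

```text
t: 15.23
tcp_pos: [0.54, 0.0694, 0.0736]
eef_rot: [0.994, -0.106, -0.0, 0.0]
force: [0.9, -1.1, -5.6]
width: 0.0095
grip_force: 52.0
```

```bash
python3 - <<'E'
from h import *
np.set_printoptions(precision=1,suppress=True)
s=observe(); print(s['force'],s['ft_torque'])
a,s=snap('wrist','w7.png'); k=420/280
z0=s['tcp_pos'][2]-.0199
# gray profile across gap on rows between bar and block
g=a.astype(int).sum(2)//3
for v in (200,215,230,240): print(v,g[v,210:310:2])
s6=dict(s)
f=lambda x,y,z: tl(onz('wrist',120+x/k,130+y/k,z,s),s)
print('w6 bar face top',f(197,105,.083),f(206,160,.066),'front',f(261,150,z0+.029))
E
```

```text
[ 0.9 -1.1 -5.6] [-0.2  0.1 -0. ]
200 [180 180 180 108 110 109 108 109 109 111 108 110 111 182 182 180 182 181
 181 182 182 181 181 181 177 179 111 110 103  84  83  83  84  83  82  83
  83  81  83  84  84  80 121 129 129 131 130 131 129 130]
215 [181 183 117 111 111 110 111 111 113 113 111 112 113 182 184 184 186 185
 184 184 186 185 184 185 185 185 184 104 111 112 109 108 111 112 112 110
 108 110 113 113 114  92 121 129 130 133 131 129 128 130]
230 [110 182 181 182 108 112 110 111 111 111 112 111 109 108 184 184 184 184
 185 184 115 112 111 112 111 112 113  98 109 112 111 110 111 111 111 112
 111 109 114 114 113 103 119 127 128 130 129 131 131 130]
240 [110 182 182 181 113 109 112 111 109 110 111 111 108 108  86  84  83  86
  85  84  85  85  85  84  86  85  84  77 109 112 110 112 110 110 111 112
 110 110 114 112 113 107 118 127 126 132 129 128 129 129]
w6 bar face top [ 40.  -33.7  -9.4] [ 17.7 -35.    7.6] front [ 25.4 -14.   -9.1]
```

Emit:
{"op": "play_rows", "data": {"rows": [[[-1,0,-0.05,0,0,0,0],[-1,0,-0.05,0,0,0,0],[-1,0,0,0,0,0,0]]]}}

```text
t: 15.53
tcp_pos: [0.54, 0.0696, 0.0736]
eef_rot: [0.994, -0.106, -0.0, 0.001]
force: [-2.0, -5.6, -3.5]
width: 0.009
grip_force: 52.3
```

Emit:
{"op": "play_rows", "data": {"rows": [[[-1,0,-0.05,0,0,0,0],[-1,0,-0.05,0,0,0,0],[-1,0,0,0,0,0,0]]]}}

```text
t: 15.78
tcp_pos: [0.54, 0.0696, 0.0736]
eef_rot: [0.994, -0.106, -0.001, 0.001]
force: [-3.1, -6.6, -1.9]
width: 0.0093
grip_force: 52.6
```

```bash
python3 - <<'E'
from h import *
s=observe(); print(s['force'],s['ft_torque'],s['tcp_pos'])
E
```

```text
[-3.08648059 -6.56964077 -1.85433297] [-1.54859886  0.58261624 -0.06446376] [0.54002962 0.06963413 0.07362431]
```

Emit:
{"op": "play_rows", "data": {"rows": [[[-0.4,0,0,0,0,0,0],[-0.4,0,0,0,0,0,0],[-0.4,0,0,0,0,0,0],[-0.4,0,0,0,0,0,0],[-0.4,0,0,0,0,0,0],[-0.4,0,0,0,0,0,0]]]}}

```text
t: 16.28
tcp_pos: [0.5409, 0.0723, 0.0739]
eef_rot: [0.994, -0.106, 0.0, -0.0]
force: [0.0, 1.1, -0.9]
width: 0.0256
grip_force: 0.0
```

```bash
python3 - <<'E'
from h import *
s=observe(); print(s['force'],s['ft_torque'],s['tcp_pos'],s['width'])
E
```

```text
[ 0.02434657  1.1190789  -0.9490524 ] [-0.05136181  0.0129773   0.01406781] [0.54093964 0.07232136 0.07390953] 0.025591431298316585
```

Emit:
{"op": "play_rows", "data": {"rows": [[[-0.4,0,0,-1,0,0,0],[-0.4,0,0,-1.8,0,0,0],[-0.4,0,0,-2,0,0,0],[-0.4,0,0,-1.7,0,0,0],[-1,0,1.5,0,0,0,0],[-1,-1,1.5,0,0,0,0],[-1,-1.5,1.5,0,0,0,0],[-1,-1.5,1.5,0,0,0,0],[-1,-1.5,0.5,0,0,0,0],[-1,-1.4,0,0,0,0,0],[-1,0,0,0,0,0,0],[-1,0,0,0,0,0,0],[-1,0,0,0,0,0,0]]]}}

```text
t: 17.37
tcp_pos: [0.4607, 0.0229, 0.1394]
eef_rot: [0.994, -0.106, 0.001, -0.0]
force: [-0.1, 0.2, 1.1]
width: 0.0001
grip_force: 0.0
```

```bash
python3 - <<'E'
from h import *
np.set_printoptions(precision=4,suppress=True)
s=observe(); print(s['force'],s['tcp_pos'],s['width'])
a,s=snap('wrist','w8.png')
m=(a.max(2)<45).astype(np.uint8); n,l,st,c=cv2.connectedComponentsWithStats(m)
for i in range(1,n):
    if st[i,4]>60: print(st[i],c[i], tl(onz('wrist',*c[i],.117,s),s))
d=np.array([.209,.978]); y=np.array([-.978,.209])
o=np.array([.5400,.0696])-.0173*d+.0015*y   # carriage origin estimate
for x in (-.0045,0.0): print('ball exp',proj('wrist',np.append(o+x*d+.068*y,.117),s), 'tool',tl(np.append(o+x*d+.068*y,.117),s))
E
```

```text
[-0.1223  0.1667  1.148 ] [0.4607 0.0229 0.1394] 0.0001298159679517712
[ 241  212   37   68 1790] [259.2067 245.3151] [  8.6693 -36.9829  22.4165]
[ 87 234  20  29 214] [ 96.4907 246.5607] [   7.9209 -131.1485   22.4546]
[ 523  268  117   49 3393] [582.5741 292.7336] [-20.867  155.3758  22.2769]
[    0   285   640   195 68620] [323.6755 416.0584] [-109.0247    0.1931   22.1673]
ball exp [254.1026 262.5519] tool [ -1.8215 -40.4682  22.3971]
ball exp [246.4167 262.5599] tool [ -1.8265 -44.9686  22.399 ]
```

Emit:
{"op": "play_rows", "data": {"rows": [[[-1,-0.2,0,1,0,0,0],[-1,0,0,1.5,0,0,0],[-1,0,0,1.5,0,0,0],[-1,0,0,1.5,0,0,0],[-1,0,0,0.8,0,0,0],[-1,0,0,0,0,0,0],[-1,0,0,0,0,0,0],[-1,0,0,0,0,0,0]]]}}

```text
t: 18.08
tcp_pos: [0.4581, 0.0234, 0.076]
eef_rot: [0.994, -0.106, 0.0, -0.0]
force: [0.1, 0.7, -0.1]
width: 0.0003
grip_force: 0.0
```

```bash
cat > st.py <<'E'
from h import *
s=observe(); Rm=R.from_quat(s['eef_rot']).as_matrix()
print('tool force',(Rm.T@s['force']).round(2),'world',s['force'].round(2),'tq',s['ft_torque'].round(2),'tcp',s['tcp_pos'].round(4),s['t'])
E
python3 st.py; python3 - <<'E'
from h import *
a,s=snap('side','s9.png'); b,_=snap('scene','c9.png')
# tip location from proj for bookkeeping
print(proj('side',s['tcp_pos']+[0,0,.036]),proj('scene',s['tcp_pos']+[0,0,.036]))
for n,im in (('side',a),('scene',b)):
    u,v=proj(n,s['tcp_pos']+[0,0,.036]).astype(int); m=im.max(2)
    for y in range(v-12,v+13,2): print(n,y,u-16,''.join('#' if p<50 else '+' if p<80 else '.' for p in m[y,u-16:u+17]))
E
```

```text
tool force [-0.06 -0.74  0.1 ] world [ 0.1   0.74 -0.1 ] tq [ 0.02 -0.04 -0.01] tcp [0.4581 0.0234 0.076 ] 18.0833
[262.96417299 308.09887164] [420.65136156 335.61435976]
side 296 246 .......##########+.++#..#........
side 298 246 .........########+..+#..#........
side 300 246 .........########+...#+.#........
side 302 246 .........#########...#+.#..++++++
side 304 246 .........+#######+...#+.+++++++++
side 306 246 .........+########...#+.+.+++++++
side 308 246 ...........+######...#+++++++++++
side 310 246 ...............+....+++++++++++++
side 312 246 ######.....+++++#++++++++++++++++
side 314 246 #######++++++#+++++++++.+++++++++
side 316 246 ########+#++++++++++..+++++++++++
side 318 246 #######+++++++.++.....+.+++++++++
side 320 246 #######+++.+++.......+++.+++.+.++
scene 323 404 ............+####################
scene 325 404 ............#####################
scene 327 404 ............#####################
scene 329 404 ...........+#####################
scene 331 404 ...........+#####################
scene 333 404 ...........+#####################
scene 335 404 ............+####################
scene 337 404 .............+############++#####
scene 339 404 ...............++###++...........
scene 341 404 .................................
scene 343 404 .................................
scene 345 404 .................................
scene 347 404 .................................
```

Emit:
{"op": "play_rows", "data": {"rows": [[[-1,0,-0.3,0,0,0,0],[-1,0,-0.3,0,0,0,0],[-1,0,-0.3,0,0,0,0],[-1,0,-0.2,0,0,0,0],[-1,0,0,0,0,0,0]]]}}

```text
t: 18.6
tcp_pos: [0.46, 0.0347, 0.0758]
eef_rot: [0.994, -0.105, 0.0, -0.0]
force: [0.6, 0.3, -0.2]
width: 0.0001
grip_force: 0.0
```

Emit:
{"op": "play_rows", "data": {"rows": [[[-1,0,-0.15,0,0,0,0],[-1,0,-0.15,0,0,0,0],[-1,0,-0.1,0,0,0,0],[-1,0,0,0,0,0,0]]]}}

```text
t: 18.93
tcp_pos: [0.4607, 0.0381, 0.0756]
eef_rot: [0.994, -0.106, 0.0, -0.0]
force: [-0.0, 0.5, -0.0]
width: 0.0001
grip_force: 0.0
```

Emit:
{"op": "play_rows", "data": {"rows": [[[-1,0,-0.15,0,0,0,0],[-1,0,-0.15,0,0,0,0],[-1,0,0,0,0,0,0]]]}}

```text
t: 19.18
tcp_pos: [0.4612, 0.0408, 0.0756]
eef_rot: [0.994, -0.106, -0.0, 0.0]
force: [0.0, -0.8, -0.3]
width: 0.0004
grip_force: 0.2
```

```bash
python3 st.py
```

```text
tool force [0.21 0.76 0.34] world [ 0.04 -0.79 -0.34] tq [-0.1  -0.03 -0.  ] tcp [0.4612 0.0408 0.0756] 19.1833
```

Emit:
{"op": "play_rows", "data": {"rows": [[[-1,0,-0.15,0,0,0,0],[-1,0,-0.15,0,0,0,0],[-1,0,0,0,0,0,0]]]}}

```text
t: 19.43
tcp_pos: [0.4617, 0.0434, 0.0757]
eef_rot: [0.994, -0.106, -0.0, 0.0]
force: [-1.9, -2.6, 3.6]
width: -0.0001
grip_force: 2.3
```

Emit:
{"op": "play_rows", "data": {"rows": [[[-1,0,-0.15,0,0,0,0],[-1,0,-0.15,0,0,0,0],[-1,0,0,0,0,0,0]]]}}

```text
t: 19.68
tcp_pos: [0.4623, 0.0467, 0.0758]
eef_rot: [0.994, -0.106, -0.0, 0.0]
force: [-3.2, -2.0, 6.2]
width: -0.0003
grip_force: 2.4
```

Emit:
{"op": "play_rows", "data": {"rows": [[[-1,0,-0.15,0,0,0,0],[-1,0,-0.15,0.03,0,0,0],[-1,0,0,0,0,0,0]]]}}

```text
t: 19.93
tcp_pos: [0.4631, 0.0497, 0.0756]
eef_rot: [0.994, -0.106, 0.0, 0.0]
force: [-1.9, -2.2, 4.5]
width: -0.0
grip_force: 2.1
```

```bash
python3 st.py
```

```text
tool force [-1.42  2.56 -4.47] world [-1.93 -2.21  4.47] tq [-0.45  0.34  0.04] tcp [0.4631 0.0497 0.0756] 19.9333
```

Emit:
{"op": "play_rows", "data": {"rows": [[[-1,0,0.5,0,0,0,0],[-1,0,0.5,0,0,0,0],[-1,0,0.5,0,0,0,0],[-1,0,0.5,0,0,0,0],[-1,0.25,0,0.5,0,0,0],[-1,0,0,0.5,0,0,0],[-1,0,0,0,0,0,0],[-1,0,0,0,0,0,0]]]}}

```text
t: 20.6
tcp_pos: [0.461, 0.0298, 0.0647]
eef_rot: [0.994, -0.106, -0.001, -0.0]
force: [-0.3, 0.6, 0.1]
width: 0.0003
grip_force: 0.0
```

```bash
python3 st.py; python3 - <<'E'
from h import *
a,s=snap('wrist','w10.png'); m=a.max(2)
for y in range(214,300,4): print(y,230,''.join('#' if p<45 else '+' if p<75 else '.' for p in m[y,230:360:2]))
E
```

```text
tool force [-0.41 -0.56 -0.05] world [-0.28  0.63  0.05] tq [ 0.03 -0.01  0.02] tcp [0.461  0.0298 0.0647] 20.6
214 230 .................................................................
218 230 .................................................................
222 230 .................................................................
226 230 .................................................................
230 230 .................................................................
234 230 .................................................................
238 230 +++++++++++++++++++++............................................
242 230 #####################+...........................................
246 230 #####################............................................
250 230 ###################..............................................
254 230 ..################...............................................
258 230 ..################...............................................
262 230 ..################...............................................
266 230 ..################...............................................
270 230 ..################...............................................
274 230 ..+###############...............................................
278 230 ...###############...............................................
282 230 ...###############...............................................
286 230 .#################......................++++++####+.++.+.........
290 230 ##############..........................++.++.####++++++.........
294 230 ##########.............................++.++++####++++++.........
298 230 #########.......................#######+.++.++####+++++++######..
```

```bash
python3 - <<'E'
from h import *
s=observe(); a=cv2.imread('pics/w10.png'); m=(a.max(2)<60)
for y in range(230,350,4): print(y,150,''.join('#' if p else '.' for p in m[y,150:350:2]))
E
```

```text
230 150 ....................................................................................................
234 150 ....................................................................................................
238 150 .....................................#########.#.############.......................................
242 150 ..............................#......#########################......................................
246 150 .....................................########################.......................................
250 150 ......................................#####################.........................................
254 150 ..........................................################..........................................
258 150 ..........................................################..........................................
262 150 ..........................................################..........................................
266 150 ..........................................################..........................................
270 150 ..
[... 1469 characters left out ...]
..............##########.......#####........##
326 150 .....................##########################....................###############...#####...#######
330 150 .....................##########################..................###################.#####.#########
334 150 ......................############################..............##########################.#########
338 150 .......................#############################...........#####################################
342 150 ........................#############################......#########################################
346 150 .........................###########################################################################
```

```bash
python3 - <<'E'
from h import *
np.set_printoptions(precision=1,suppress=True)
s=observe()
for z in (.105,.11,.114,.117): print(z,tl(onz('wrist',219,322,z,s),s))
d=np.array([.209,.978]); y=np.array([-.978,.209]); o=np.array([.5400,.0696])-.0173*d+.0015*y
for ph in (-.1,0,.1,.2,.3,.4):
  P=np.append(o+.05*np.sin(ph)*d+.068*y,.053+.014+.05*np.cos(ph)); print(ph,proj('wrist',P,s),tl(P,s))
for q in ((0,.068,.014),(0,.044,.014)): print('axis',proj('wrist',np.append(o+q[0]*d+q[1]*y,.053+q[2]),s))
E
```

```text
0.105 [ -7.3 -44.  -40. ]
0.11 [ -4.6 -42.4 -45. ]
0.114 [ -2.5 -41.1 -49. ]
0.117 [ -0.9 -40.2 -52. ]
-0.1 [237.4 321.3] [ -0.8 -33.1 -51.8]
0 [224.4 321.6] [ -0.8 -38.1 -52. ]
0.1 [211.7 321.3] [ -0.8 -43.1 -51.8]
0.2 [199.6 320.4] [ -0.8 -48.  -51. ]
0.3 [188.3 319. ] [ -0.8 -52.8 -49.8]
0.4 [178.1 316.9] [ -0.8 -57.5 -48.1]
axis [249.9 275.7]
axis [247.2 230.8]
```

Emit:
{"op": "play_rows", "data": {"rows": [[[-1,0,0.3,-1.5,0,0,0],[-1,0,0,-1.8,0,0,0],[-1,0,0,-1.7,0,0,0],[-1,0,0,0,0,0,-7],[-1,0,0,0,0,0,-7],[-1,0,0,0,0,0,-7],[-1,0,0,0,0,0,-7],[-1,0,0,0,0,0,-7],[-1,0,0,0,0,0,-7],[-1,0,0,0,0,0,-7],[-1,0,0,0,0,0,-7],[-1,0,0,0,0,0,-7],[-1,0,0,0,0,0,-7],[-1,0,0,0,0,0,-7],[-1,0,0,0,0,0,-7],[-1,0,0,0,0,0,-6],[-1,0,0,0,0,0,0],[-1,0,0,0,0,0,0],[-1,0,0,0,0,0,0]]]}}

```text
t: 22.23
tcp_pos: [0.4608, 0.0267, 0.1154]
eef_rot: [0.779, 0.627, 0.0, 0.0]
force: [-0.5, 0.1, -0.7]
width: -0.0
grip_force: 0.0
```

```bash
python3 st.py; python3 - <<'E'
from h import *
np.set_printoptions(precision=1,suppress=True)
s=observe(); print(s['qpos'],R.from_quat(s['eef_rot']).as_matrix().round(3))
d=np.array([.209,.978]); y=np.array([-.978,.209]); o=np.array([.5400,.0696])-.0173*d+.0015*y
P=np.append(o+.002*d+.068*y,.117); print('ball in tool',tl(P,s))
E
```

```text
tool force [ 0.02 -0.51  0.71] world [-0.5   0.13 -0.71] tq [-0.01  0.02 -0.  ] tcp [0.4608 0.0267 0.1154] 22.2333
[ 0.6  0.3 -0.8  2.1  0.3  0.9 -0.6] [[ 0.2  1.   0. ]
 [ 1.  -0.2  0. ]
 [ 0.   0.  -1. ]]
ball in tool [43.2 -1.2 -1.6]
```

Emit:
{"op": "play_rows", "data": {"rows": [[[-1,0,-0.1,1.2,0,0,0],[-1,0,0,1.5,0,0,0],[-1,0,0,1.2,0,0,0],[-1,0.4,0,0,0,0,0],[-1,0.5,0,0,0,0,0],[-1,0.5,0,0,0,0,0],[-1,0.3,0,0,0,0,0],[-1,0,0,0,0,0,0],[-1,0,0,0,0,0,0]]]}}

```text
t: 22.98
tcp_pos: [0.4638, 0.0438, 0.0768]
eef_rot: [0.778, 0.629, 0.0, 0.0]
force: [-0.2, 0.1, 0.0]
width: 0.0001
grip_force: 0.0
```

Emit:
{"op": "play_rows", "data": {"rows": [[[-1,0.15,0,0,0,0,0],[-1,0.15,0,0,0,0,0],[-1,0,0,0,0,0,0]]]}}

```text
t: 23.23
tcp_pos: [0.4642, 0.0465, 0.0765]
eef_rot: [0.778, 0.628, 0.0, 0.0]
force: [-0.9, -0.2, -0.5]
width: -0.0003
grip_force: 0.0
```

Emit:
{"op": "play_rows", "data": {"rows": [[[-1,0.15,0,0,0,0,0],[-1,0.15,0,0,0,0,0],[-1,0,0,0,0,0,0]]]}}

```text
t: 23.48
tcp_pos: [0.4647, 0.0495, 0.0763]
eef_rot: [0.778, 0.628, 0.0, -0.0]
force: [-0.3, -0.1, 0.4]
width: -0.0001
grip_force: 0.0
```

```bash
python3 st.py
```

```text
tool force [-0.18 -0.29 -0.4 ] world [-0.32 -0.11  0.4 ] tq [-0.02 -0.05  0.02] tcp [0.4647 0.0495 0.0763] 23.4833
```

Emit:
{"op": "play_rows", "data": {"rows": [[[-1,0.15,0,0,0,0,0],[-1,0.15,0,0,0,0,0],[-1,0,0,0,0,0,0]]]}}

```text
t: 23.73
tcp_pos: [0.4651, 0.0519, 0.0763]
eef_rot: [0.778, 0.628, -0.0, 0.0]
force: [-0.9, -2.8, 1.5]
width: 0.0003
grip_force: 1.3
```

Emit:
{"op": "play_rows", "data": {"rows": [[[-1,0.15,0,0,0,0,0],[-1,0.15,0,0,0,0,0],[-1,0,0,0,0,0,0]]]}}

```text
t: 23.98
tcp_pos: [0.466, 0.0554, 0.0764]
eef_rot: [0.778, 0.628, 0.0, 0.0]
force: [-1.0, -2.3, 2.6]
width: -0.0002
grip_force: 1.2
```

```bash
python3 st.py
```

```text
tool force [-2.42 -0.47 -2.55] world [-0.97 -2.27  2.55] tq [-0.52  0.11  0.  ] tcp [0.466  0.0554 0.0764] 23.9833
```

Emit:
{"op": "play_rows", "data": {"rows": [[[-1,-0.4,0,0,0,0,0],[-1,-0.4,0,0,0,0,0],[-1,-0.2,0,0.5,0,0,0],[-1,0,0,0.5,0,0,0],[-1,0,0,0,0,0,0],[-1,0.2,0,0,0,0,0],[-1,0.2,0,0,0,0,0],[-1,0,0,0,0,0,0]]]}}

```text
t: 24.65
tcp_pos: [0.4649, 0.0501, 0.0664]
eef_rot: [0.778, 0.629, 0.0, -0.0]
force: [0.0, 0.4, 0.6]
width: 0.0
grip_force: 0.0
```

Emit:
{"op": "play_rows", "data": {"rows": [[[-1,0.15,0,0,0,0,0],[-1,0.15,0,0,0,0,0],[-1,0,0,0,0,0,0]]]}}

```text
t: 24.9
tcp_pos: [0.4655, 0.0527, 0.0665]
eef_rot: [0.778, 0.629, 0.0, 0.0]
force: [1.0, -0.3, 0.5]
width: -0.0002
grip_force: 0.0
```

Emit:
{"op": "play_rows", "data": {"rows": [[[-1,0.15,0,0,0,0,0],[-1,0.15,0,0,0,0,0],[-1,0,0,0,0,0,0]]]}}

```text
t: 25.15
tcp_pos: [0.4659, 0.0552, 0.0663]
eef_rot: [0.778, 0.628, -0.0, 0.0]
force: [0.3, -0.8, 0.1]
width: -0.0
grip_force: 0.1
```

```bash
python3 st.py
```

```text
tool force [-0.77  0.42 -0.15] world [ 0.25 -0.84  0.15] tq [-0.06 -0.05 -0.02] tcp [0.4659 0.0552 0.0663] 25.15
```

Emit:
{"op": "play_rows", "data": {"rows": [[[-1,0.1,0,0.02,0,0,0],[-1,0.1,0,0.02,0,0,0],[-1,0,0,0,0,0,0]]]}}

```text
t: 25.4
tcp_pos: [0.4662, 0.0567, 0.0659]
eef_rot: [0.778, 0.628, -0.0, 0.0]
force: [-1.0, -2.9, 2.2]
width: 0.0004
grip_force: 1.3
```

Emit:
{"op": "play_rows", "data": {"rows": [[[-1,0.1,0,0.02,0,0,0],[-1,0.1,0,0.02,0,0,0],[-1,0,0,0,0,0,0]]]}}

```text
t: 25.65
tcp_pos: [0.4667, 0.0588, 0.0655]
eef_rot: [0.778, 0.628, -0.0, 0.0]
force: [-0.5, -2.5, 2.8]
width: -0.0003
grip_force: 1.7
```

```bash
python3 st.py
```

```text
tool force [-2.56  0.04 -2.83] world [-0.5  -2.51  2.83] tq [-0.69  0.15  0.01] tcp [0.4667 0.0588 0.0655] 25.65
```

```bash
python3 - <<'E'
from h import *
np.set_printoptions(precision=1,suppress=True)
s=observe()
d=np.array([.209,.978]); y=np.array([-.978,.209]); o=np.array([.5400,.0696])-.0173*d+.0015*y
B=lambda ph:np.append(o+.05*np.sin(ph)*d+.068*y,.067+.05*np.cos(ph))
for n in ('side','scene','wrist'):
    im,_=snap(n,n+'11.png')
    print(n,[proj(n,B(p),s).astype(int).tolist() for p in (0,.2,.4,.6,.8)],'tip',proj(n,s['tcp_pos']+[0,0,.036],s).astype(int), 'axis',proj(n,B(0)-[0,0,.05],s).astype(int))
    u,v=proj(n,B(.3),s).astype(int); m=im.max(2)
    w,st=(34,1) if n!='wrist' else (80,2)
    for yy in range(max(0,v-w),min(480,v+w),st*2): print(yy,u-w,''.join('#' if p<38 else '+' if p<60 else '.' for p in m[yy,max(0,u-w):u+w:st]))
E
```

```text
side [[245, 317], [241, 320], [237, 324], [234, 329], [231, 334]] tip [249 321] axis [246 339]
288 205 .....................######..###########################.++++.......
290 205 ......................######.##########################+.+++++......
292 205 .......................#################################+++++##+....
294 205 ........................##############################+....###+#++..
296 205 .........................#############################.++###+##++##+
298 205 ...........................###########################.############+
300 205 ................................#################################...
302 205 .................................##############################.....
304 205 ..................................###########################.......
306 205 ...................................##+###################.......+...
308 205 ...................................++..###############+.....++......
310 205 ....................................+..#..+#########.....+..+.......
312 205 ....................................#..#....########.....+..........
314 
[... 7282 characters left out ...]
...................####+++++.......####+......+########......................
311 245 ......................#########.......#####.......#########.....................
315 245 .....................#########+.......#####.......#########.....................
319 245 .....................#########........#####.......#########.....................
323 245 .....................##########+......#####......+##########....................
327 245 ...................################+..#####..################...................
331 245 .................####################.#####.###################.................
335 245 ###.............################################################.............###
```

```bash
cat > st.py <<'E'
from h import *
s=observe(); Rm=R.from_quat(s['eef_rot']).as_matrix(); F=Rm.T@s['force']
d=np.array([.209,.978]); y=np.array([-.978,.209]); o=np.array([.5400,.0696])-.0173*d+.0015*y
xb=(s['tcp_pos'][:2]-o)@d+.0195; ph=np.arcsin(xb/.05); zr=.05*np.cos(ph); xr=xb-.01
print('F tool',F.round(2),'phi',ph.round(3),'knob',(ph+.2).round(3),'torque',(-F[0]*zr-F[2]*xr).round(3),'slope',(xr/zr).round(2),'z',s['tcp_pos'][2].round(4),s['t'])
E
python3 st.py
```

```text
F tool [-2.92 -0.32 -1.96] phi 0.221 knob 0.421 torque 0.144 slope 0.02 z 0.0655 25.8
```

Emit:
{"op": "play_rows", "data": {"rows": [[[-1,0.1,0,0,0,0,0],[-1,0.1,0,0,0,0,0],[-1,0,0,0,0,0,0]]]}}

```text
t: 26.05
tcp_pos: [0.467, 0.0611, 0.0654]
eef_rot: [0.778, 0.628, -0.0, -0.0]
force: [-2.6, -3.5, 2.0]
width: -0.0001
grip_force: 1.8
```

Emit:
{"op": "play_rows", "data": {"rows": [[[-1,0.1,0,0.01,0,0,0],[-1,0.1,0,0.01,0,0,0],[-1,0,0,0,0,0,0]]]}}

```text
t: 26.3
tcp_pos: [0.4673, 0.0632, 0.0652]
eef_rot: [0.778, 0.628, -0.0, -0.0]
force: [-2.0, -2.6, 1.1]
width: 0.0002
grip_force: 1.7
```

```bash
python3 st.py
```

```text
F tool [-2.97 -1.43 -1.13] phi 0.312 knob 0.512 torque 0.147 slope 0.11 z 0.0652 26.3
```

Emit:
{"op": "play_rows", "data": {"rows": [[[-1,0.1,0,0.02,0,0,0],[-1,0.1,0,0.02,0,0,0],[-1,0,0,0,0,0,0]]]}}

```text
t: 26.55
tcp_pos: [0.4677, 0.0652, 0.0648]
eef_rot: [0.778, 0.628, -0.0, -0.0]
force: [-2.2, -2.7, 1.6]
width: 0.0
grip_force: 1.7
```

Emit:
{"op": "play_rows", "data": {"rows": [[[-1,0.1,0,0.02,0,0,0],[-1,0.1,0,0.02,0,0,0],[-1,0,0,0,0,0,0]]]}}

```text
t: 26.8
tcp_pos: [0.4681, 0.0671, 0.0644]
eef_rot: [0.778, 0.629, -0.0, -0.0]
force: [-3.1, -1.9, 2.7]
width: 0.0
grip_force: 1.7
```

```bash
python3 st.py
```

```text
F tool [-2.47 -2.61 -2.69] phi 0.397 knob 0.597 torque 0.139 slope 0.2 z 0.0644 26.8
```

Emit:
{"op": "play_rows", "data": {"rows": [[[-1,0.1,0,0.03,0,0,0],[-1,0.1,0,0.03,0,0,0],[-1,0,0,0,0,0,0]]]}}

```text
t: 27.05
tcp_pos: [0.4686, 0.069, 0.0638]
eef_rot: [0.778, 0.628, -0.0, -0.0]
force: [-3.3, -2.7, 2.1]
width: -0.0003
grip_force: 1.8
```

Emit:
{"op": "play_rows", "data": {"rows": [[[-1,0.1,0,0.03,0,0,0],[-1,0.1,0,0.03,0,0,0],[-1,0,0,0,0,0,0]]]}}

```text
t: 27.3
tcp_pos: [0.4689, 0.0708, 0.0632]
eef_rot: [0.778, 0.628, -0.0, -0.0]
force: [-2.9, -3.5, 1.6]
width: 0.0002
grip_force: 2.0
```

```bash
python3 st.py
```

```text
F tool [-4.06 -2.11 -1.64] phi 0.48 knob 0.68 torque 0.202 slope 0.3 z 0.0632 27.3
```

Emit:
{"op": "play_rows", "data": {"rows": [[[-1,0.08,0,0.03,0,0,0],[-1,0.08,0,0.03,0,0,0],[-1,0,0,0,0,0,0]]]}}

```text
t: 27.55
tcp_pos: [0.4693, 0.0722, 0.0625]
eef_rot: [0.778, 0.628, -0.0, -0.0]
force: [-3.6, -4.6, 2.2]
width: 0.0002
grip_force: 2.1
```

```bash
python3 st.py
```

```text
F tool [-5.21 -2.53 -2.17] phi 0.513 knob 0.713 torque 0.258 slope 0.33 z 0.0625 27.55
```

Emit:
{"op": "play_rows", "data": {"rows": [[[-1,0.06,0,0.025,0,0,0],[-1,0.06,0,0.025,0,0,0],[-1,0,0,0,0,0,0],[-1,0,0,0,0,0,0]]]}}

```text
t: 27.88
tcp_pos: [0.4694, 0.073, 0.0621]
eef_rot: [0.778, 0.628, -0.001, 0.0]
force: [-3.7, -4.0, 3.3]
width: -0.0001
grip_force: 2.8
```

```bash
for i in 1 2 3; do python3 st.py; python3 -c "
from plant import camera; camera('side')"; done; python3 st.py
```

```text
F tool [-4.73 -2.81 -3.26] phi 0.531 knob 0.731 torque 0.254 slope 0.36 z 0.0621 27.8833
F tool [-5.24 -1.67 -3.08] phi 0.531 knob 0.731 torque 0.273 slope 0.36 z 0.0621 27.9333
F tool [-5.45 -2.49 -2.02] phi 0.532 knob 0.732 torque 0.266 slope 0.36 z 0.0621 27.9833
F tool [-6.16 -2.42 -3.31] phi 0.531 knob 0.731 torque 0.316 slope 0.36 z 0.0621 28.0333
```

Emit:
{"op": "play_rows", "data": {"rows": [[[-1,0.07,0,0.03,0,0,0],[-1,0.07,0,0.03,0,0,0],[-1,0,0,0,0,0,0],[-1,0,0,0,0,0,0]]]}}

```text
t: 28.37
tcp_pos: [0.4695, 0.0738, 0.0616]
eef_rot: [0.778, 0.628, -0.001, 0.0]
force: [-4.9, -6.1, 5.1]
width: 0.0001
grip_force: 4.0
```

```bash
for i in 1 2 3 4 5; do python3 st.py; python3 -c "
from plant import camera; camera('side')"; done; python3 st.py
```

```text
F tool [-7.03 -3.52 -5.04] phi 0.55 knob 0.75 torque 0.381 slope 0.38 z 0.0616 28.3667
F tool [-7.48 -3.34 -4.66] phi 0.55 knob 0.75 torque 0.394 slope 0.38 z 0.0616 28.4167
F tool [-7.04 -3.42 -4.45] phi 0.55 knob 0.75 torque 0.372 slope 0.38 z 0.0615 28.4667
F tool [-7.22 -2.4  -5.22] phi 0.55 knob 0.75 torque 0.392 slope 0.38 z 0.0616 28.5167
F tool [-7.87 -2.98 -3.77] phi 0.55 knob 0.75 torque 0.396 slope 0.38 z 0.0615 28.5667
F tool [-6.76 -3.02 -4.44] phi 0.55 knob 0.75 torque 0.36 slope 0.38 z 0.0616 28.6167
```

Emit:
{"op": "play_rows", "data": {"rows": [[[-1,-0.1,0,-0.03,0,0,0],[-1,-0.3,0,0,0,0,0],[-1,-0.8,0,0,0,0,0],[-1,-1.5,0,0,0,0,0],[-1,-1.5,0,0,0,0,0],[-1,0,0,-2,0,0,0],[-1,0,0,-3,0,0,0],[-1,0,0,-3,0,0,0],[-1,0,0,-2,0,0,0],[-1,0,0,0,0,0,0],[-1,0,0,0,0,0,0],[-1,0,0,0,0,0,0]]]}}

```text
t: 29.62
tcp_pos: [0.4614, 0.0336, 0.1616]
eef_rot: [0.778, 0.628, 0.0, 0.0]
force: [-0.6, 0.3, 0.7]
width: -0.0003
grip_force: 0.0
```

```bash
python3 - <<'E'
from h import *
np.set_printoptions(precision=1,suppress=True)
s=observe(); print(s['force'],s['t'],s['tcp_pos'])
d=np.array([.209,.978]); y=np.array([-.978,.209]); o=np.array([.5400,.0696])-.0173*d+.0015*y
B=lambda ph:np.append(o+.05*np.sin(ph)*d+.068*y,.067+.05*np.cos(ph))
im,_=snap('wrist','w12.png'); m=im.max(2)
print([proj('wrist',B(p),s).astype(int).tolist() for p in (.2,.4,.5,.55,.6,.7)],'plate top exp',proj('wrist',np.append(o+.017*d,.143),s),'front',[proj('wrist',np.append(o+.032*d+a*y,.082),s) for a in (.044,-.044)])
u,v=proj('wrist',B(.5),s).astype(int)
for yy in range(v-50,v+60,3): print(yy,u-60,''.join('#' if p<45 else '.' for p in m[yy,u-60:u+60:2]))
cg=im.astype(int).sum(2)//3
p=proj('wrist',np.append(o+.032*d+.03*y,.082),s).astype(int); print(p,cg[p[1]-24:p[1]+24,p[0]])
E
```

```text
[-0.6  0.3  0.7] 29.6167 [0.5 0.  0.2]
[[325, 178], [324, 162], [324, 154], [324, 151], [324, 147], [324, 141]] plate top exp [451.9 170.1] front [array([359.9, 141.4]), array([488. , 141.1])]
104 264 ............................................................
107 264 ............................................................
110 264 ............................................................
113 264 ............................................................
116 264 ............................................................
119 264 ............................................................
122 264 ............................................................
125 264 ............................................................
128 264 ............................................................
131 264 ............................................................
134 264 ............................................................
137 264 ...........................######...........................
140 264 ........................###########.........................
143 264 ..
[... 1151 characters left out ...]
...........
194 264 ...........................###################..............
197 264 ....................................#...######..............
200 264 ........................................######..............
203 264 ............................................................
206 264 ............................................................
209 264 ............................................................
212 264 ............................................................
[380 141] [158 158 157 157 134 155 158 159 155 156 155 154 155 154 154 155 154 155
 154 156 158 158 158 156 140  89 157 171 179 177 179 178 178 179 180 180
 179 178 180 181 180 180 180 178 180 179 177 177]
```

```bash
python3 -c "
from plant import close_job; print(close_job())"
```

```text
the job is handed in; nothing more can be done
None
```

I slid the carriage onto the rail, ran it home against the stop bar and clamped it hand-tight at an estimated 0.34–0.38 N m. The job was handed in at about 30 s with the gripper clear of everything. I did not test-pull the carriage after clamping, and no verdict came back.

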